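# Bring the salt to the front of the spice carousel and hold it there

### The job

First unlock the spice carousel: swing its red-knobbed lock lever outward, away from the jars, until it lies right over at its stop. Then take the black bar grip on top of the post and turn the carousel until the clear salt shaker with the grey cap stands squarely behind the yellow pointer on the base, with all jars still standing in their cups, and finish holding the grip so that the carousel stays still: do not let go. Leave the other things on the worktop where they are.

Things in the scene. Friction and masses are not known exactly. Their poses are not given: they have to be found in the camera images.
- carousel_base: Fixed dark wooden plinth of the carousel, 148 mm across, 11 mm high; it stands firm on the worktop. Origin: on the vertical turning axis, at worktop height; z up. Its own -x axis points to the front (where the yellow pointer is), its own -y axis to the lock lever. Yaw -0.6 to 0.1 rad. A wall cabinet hangs 85 to 100 mm behind the axis, from 330 mm up.
- front_pointer (a point): Yellow diamond-shaped pointer, 17 mm, on a short tongue at the front of the base, 90 mm from the turning axis, 11 mm above the worktop.
- turntable_grip (a point): Centre of the black bar grip on the turning axis, 175 mm above the worktop. The bar is 50 mm long (this point's x axis), 18 mm thick (its y axis), 30 mm high (160 to 190 mm above the worktop), on a post 12 mm thick, and turns with the turntable. Its x axis points over one of the four cups. Nothing but the bar stands higher than 140 mm.
- turntable (a joint): Angle turned by the turntable since the start, rad, 0 at the start, positive anticlockwise seen from above; it can go 6.3 rad either way and stays where it is left. Unlocked it turns easily (0.05 N m); locked it has only about 0.1 rad of play. Disc: wooden, 166 mm across with its ring of pins, top 30 mm above the worktop; four round cups, 48 mm inside and 12 mm high, stand 90 degrees apart, each centred 50 mm from the axis.
- rim_point (a point): A point on the upper rim of the turntable disc, 76 mm from the axis, outside the cup that the turntable_grip x axis points to; it turns with the disc.
- lock (a joint): Lock lever, rad: 0 = locked (lever upright, its brass nose between two pins on the rim of the disc), 1.05 = unlocked, at its stop (lever leaning 60 degrees outward, away from the jars). Swings about a horizontal hinge, stays where it is left, takes 1 to 2 N at the knob.
- lock_knob (a point): Centre of the red ball, 24 mm across, at the end of the lock lever: 90 mm from the hinge along a 9 mm rod, so 112 mm above the worktop when locked and 67 mm when unlocked. Locked, it stands 118 mm from the turning axis and about 45 mm from the nearest jar.
- lock_hinge (a point): Hinge of the lock lever, on the base, 118 mm from the turning axis along the base's own -y, 22 mm above the worktop. The hinge axis is parallel to the base's own x.
- salt_shaker: The salt shaker to bring to the front: clear, with a grey domed cap and grey contents, 44 mm across, 90 mm high; loose in one of the cups (which one varies). Origin: centre of its underside.
- spice_paprika: Clear spice jar with red cap, 45 mm across, 106 mm high, loose in another cup. Origin: centre of its underside.
- spice_cumin: Another spice jar like it, in another cup.
- spice_turmeric: Another spice jar like it, in the last cup.
- mug_tea: Bystander: striped mug, 83 mm across and 100 mm high, to the left of the carousel.
- kitchen_timer: Bystander: round red and white kitchen timer, 70 mm across, 62 mm high, left.
- tape_roll: Bystander: roll of tape, 93 mm across, 25 mm high, far left.
- house_keys: Bystander: bunch of keys, 91 x 119 x 8 mm, at the right.
There are look-alikes about, which are no part of the job. Leave any blue look-alike of the spice_paprika alone.

How it is judged (in metres and radians):
On the way, in this order (a step that is already met when the one before it is completed fails the run):
1. the lock lever is swung outward to its stop (value of joint lock above 0.9 rad), for 0.2 s.
2. with the lock open, the salt shaker is brought behind the pointer by the held grip (value of joint lock above 0.9 rad and y of salt_shaker in the frame of carousel_base between -0.009 and 0.009 m and x of salt_shaker in the frame of carousel_base below -0.04 m and contact force between the fingers and turntable above 2 N and distance between the grasp point and turntable_grip below 0.04 m), for 0.3 s.
At the end, for the whole second after the job is handed in: Lock lever over 0.9 rad (unlocked); salt shaker within 9 mm (10 degrees) of the line from the turning axis to the pointer, on its side; fingers hold the bar grip (over 2 N, within 40 mm of its centre); turntable still (under 0.05 rad/s); all four jars upright in their cups (all of step 2 and velocity of joint turntable between -0.05 and 0.05 rad/s and angle between each of salt_shaker, spice_paprika, spice_cumin, spice_turmeric's own z axis and vertical below 0.15 rad and z of each of salt_shaker, spice_paprika, spice_cumin, spice_turmeric in the frame of carousel_base below 0.036 m and horizontal distance between each of salt_shaker, spice_paprika, spice_cumin, spice_turmeric and turntable_grip below 0.056 m); the arm keeps its last pose, push and grip.
It fails at once if the turntable is dragged round (over 15 mm at the rim) before the lock is open (value of joint lock below 0.5 rad and distance of rim_point from where it was at the start of the episode above 0.015 m).
It fails at once if a jar is tipped (angle between any of salt_shaker, spice_paprika, spice_cumin, spice_turmeric's own z axis and vertical above 0.4 rad).
It fails at once if a bystander is moved by more than 30 mm (distance of any of mug_tea, kitchen_timer, tape_roll, house_keys from where it was at the start of the episode above 0.03 m).
It also fails if it takes over 58 s, if anything falls off the work surface, if the arm or the gripper's body presses on something with over 40 N, if the wrist force passes 120 N, or if a joint passes its speed limit or range.

### The arm

A 6-joint arm with a two-finger parallel gripper is mounted at the origin on a cart in front of the work surface, level with it; the furniture and walls round the work are solid. World frame = base frame: x ahead of the robot, y to its left, z up, the work surface at z = 0. Lengths are in m, angles in degrees, forces in N, time in s.
With the tool pointing down it reaches from about 0.4 to 0.825 m from the base axis. Payload 7 kg.
Tool frame: the origin (TCP) lies midway between the tips of the shut fingers; the grasp point (between the pads) lies 19 mm behind it; z points along the fingers, y is the line along which they close (so a half turn about z gives the same grasp; the last joint's range is limited). The gripper opens to 88 mm and grips with 3 to 60 N. Pads are 19 mm wide; open, the fingers measure 130 mm over their backs; the gripper's body (78 mm by 193 mm) begins 47 mm behind the grasp point.
Start: joints at [93.169, 20.546, 0.682, 0, -70.136, -16.507], TCP at [0.156, 0.657, 0.227] pointing down, gripper open.
Joint ranges: [-176.03, 176.03], [-82.01, 121.73], [-58.28, 71.71], [-173.87, 95.51], [-174.79, -0.11], [-173.66, 173.66]. Speed limits (degrees/s): [136.94, 136.94, 172.46, 180, 180, 180].

### API

Orientations are given as a 3x3 rotation matrix whose columns are the frame's x, y, z axes.
In Python, from rig import robot gives the robot as it stands. Calls block until the motion is done:
- robot.goto(position, orientation): joint-space move of the TCP to a pose.
- robot.servo_line(position, ori=None, speed=0.15): straight line of the TCP; ori=None keeps the orientation; speed is the mean speed in m/s.
- robot.movej(angles): joint-space move.
- robot.move_gripper(opening): opening from 0.0 (shut) to 1.0 (fully open); the grip force is fixed at half the most; returns when the fingers have stopped.
- robot.dwell(seconds).
- robot.ik(position, orientation): joint angles nearest the present ones, or None.
- robot.grab_frame(name): name is "scene" or "top" or "wrist"; returns (picture, depth): 480x640x3 uint8, red, green, blue; 480x640 float32, m along the optical axis (not along the pixel's ray), 0 where there is no reading.
- robot.camera_info(name): a dict with "vfov" (degrees; the focal length in pixels is half the picture's height over the tangent of half this angle, whatever the lens; pixels are square), "cx", "cy" (the principal point, pixels), "view" (4x4, takes a point from world to camera coordinates); the wrist camera has in their place "T_tool_cam" (4x4, takes a point from camera to tool coordinates, whose origin is the TCP and whose axes are the flange's). Camera axes: x right, y down, z forward; pixel columns grow to the right and rows downward; lengths in m; the calibration is good to about 2 mm. A picture is of the moment at which its call begins: read the wrist's pose just before it. camera_info takes no time and is no camera call.
A pose or a line that the arm cannot do raises robot.Unreachable and nothing moves.
- robot.job_done(): hands the job in; it is judged then, once.
Readings, each from a call of its own:
- robot.read_t(): time.
- robot.read_qpos(): joint angles.
- robot.read_qvel(): joint speeds.
- robot.read_effort(): joint torques, N m.
- robot.read_position(): TCP position.
- robot.read_tcp_rot(): TCP orientation.
- robot.read_force(): force on the tool from outside, world axes, zero at the start.
- robot.read_ft_torque(): the same for the moment, N m.
- robot.read_grip_width(): opening from 0.0 (shut) to 1.0 (fully open).
- robot.read_finger_force(): force on a finger pad.
Only numpy, scipy, OpenCV 4.12 (cv2) and the standard library are available. Lean on these libraries where they do the work, as an engineer would, in place of code of your own. Each camera call takes 0.05 s, during which the arm holds its last target. There are 200 camera calls.

## Working session

There is one attempt and no reset: what is moved stays moved. The work goes in short steps, each a Python script; the robot and the scene stay as the last script left them, time stands still between calls to the robot, and variables do not carry over. Pictures are saved under pics/ and viewed, at most 10 in all, crops included, and the job is handed in when it is done.

```bash
ls; mkdir -p pics; cat > h.py <<'E'
import numpy as np, cv2
from rig import robot
def cam(n):
    c=robot.camera_info(n); f=240/np.tan(np.radians(c["vfov"])/2)
    if "view" in c: T=np.linalg.inv(np.array(c["view"]))
    else:
        W=np.eye(4);W[:3,:3]=robot.read_tcp_rot();W[:3,3]=robot.read_position();T=W@np.array(c["T_tool_cam"])
    return f,c["cx"],c["cy"],T
def ray(C,u,v):
    f,cx,cy,T=C; return T[:3,3],T[:3,:3]@np.array([(u-cx)/f,(v-cy)/f,1.])
def plane(C,u,v,z):
    o,d=ray(C,u,v); return o+d*(z-o[2])/d[2]
def pt(C,u,v,dep):
    o,d=ray(C,u,v); return o+d*dep
def proj(C,p):
    f,cx,cy,T=C; q=np.linalg.inv(T)@np.append(p,1); return f*q[0]/q[2]+cx,f*q[1]/q[2]+cy
E
python3 - <<'E'
from h import *
for n in("scene","top"):
    p,d=robot.grab_frame(n); cv2.imwrite(f"pics/{n}.png",p[:,:,::-1]); np.savez(f"pics/{n}.npz",p=p,d=d)
    C=cam(n); print(n,C[0],C[1:3],C[3].round(3).tolist())
print(robot.read_t(),np.array(robot.read_tcp_rot()).round(3).tolist())
E
```

```text
pics
scene 526.3445646730084 (320.2254195900987, 234.50198102633397) [[0.119, -0.877, 0.465, -0.173], [-0.993, -0.104, 0.057, -0.045], [-0.001, -0.469, -0.883, 1.437], [0.0, 0.0, 0.0, 1.0]]
top 469.09010735939484 (317.83786845514396, 235.58654183708668) [[-0.015, -0.983, 0.184, 0.246], [-1.0, 0.013, -0.009, 0.056], [0.007, -0.184, -0.983, 1.646], [0.0, 0.0, 0.0, 1.0]]
0.1 [[0.973, -0.231, -0.0], [-0.231, -0.973, -0.001], [0.0, 0.001, -1.0]]
```

View pics/scene.png

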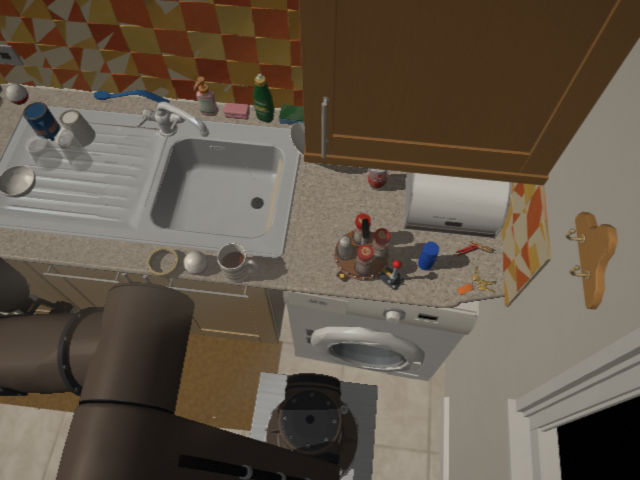

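View pics/top.png

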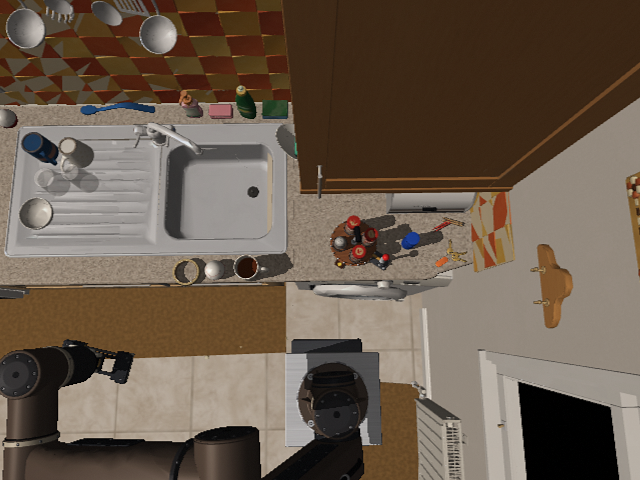

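Scene view: carousel at about (363,245), salt with grey cap at (345,243), yellow pointer at (342,275), red knob at (397,265). Red-capped jars are at (362,220), (381,236) and (365,254), with another red jar behind at (377,178). The blue look-alike is at (428,256). In the top view, the salt is at (340,243) and the knob at (384,258).

What could be mistaken for the target:
- **Knob:** red caps versus the red ball on a rod. I choose scene (397,265).
- **Salt:** white timer at (195,263) versus the grey dome. I choose scene (345,243).

I'll check both in a crop.

```bash
python3 - <<'E'
from h import *
a=cv2.imread("pics/scene.png")[200:300,320:420]; b=cv2.imread("pics/top.png")[205:280,320:395]
a=cv2.resize(a,(400,400),interpolation=cv2.INTER_CUBIC); b=cv2.resize(b,(400,400),interpolation=cv2.INTER_CUBIC)
cv2.imwrite("pics/crop1.png",np.hstack([a,b]))
for n,box in(("scene",(320,420,200,300)),("top",(320,395,205,280))):
    C=cam(n);D=np.load(f"pics/{n}.npz");p,d=D["p"],D["d"];hsv=cv2.cvtColor(p,cv2.COLOR_RGB2HSV)
    for nm,m in(("yel",(abs(hsv[...,0].astype(int)-27)<6)&(hsv[...,1]>170)&(hsv[...,2]>120)),("red",((hsv[...,0]<6)|(hsv[...,0]>174))&(hsv[...,1]>190)&(hsv[...,2]>90))):
        k=np.zeros(m.shape,np.uint8);k[box[2]:box[3],box[0]:box[1]]=m[box[2]:box[3],box[0]:box[1]]
        N,L,S,ce=cv2.connectedComponentsWithStats(k)
        for i in range(1,N):
            if S[i,4]>8:
                u,v=ce[i];dd=np.median(d[L==i]);print(n,nm,S[i,4],ce[i].round(1),pt(C,u,v,dd).round(3),"z.011",plane(C,u,v,.011).round(3),"z.112",plane(C,u,v,.112).round(3))
    # bar: points in height range 165-195
    vv,uu=np.mgrid[box[2]:box[3],box[0]:box[1]]
    P=np.array([pt(C,u,v,d[v,u]) for u,v in zip(uu.ravel(),vv.ravel())])
    q=P[(P[:,2]>.17)&(P[:,2]<.2)]; print("bar",len(q),q.mean(0).round(3)); 
    e=np.linalg.svd(q[:,:2]-q[:,:2].mean(0))[2][0]; print(e, np.degrees(np.arctan2(e[1],e[0])), q.min(0).round(3),q.max(0).round(3))
E
```

```text
scene red 56 [361.1 219.4] [ 0.575 -0.071  0.134] z.011 [ 0.645 -0.073  0.011] z.112 [ 0.587 -0.071  0.112]
scene red 33 [396.4 263.7] [ 0.455 -0.179  0.119] z.011 [ 0.507 -0.19   0.011] z.112 [ 0.458 -0.18   0.112]
bar 128 [ 0.521 -0.084  0.185]
[-0.98400461 -0.178143  ] -169.73838637951798 [ 0.5   -0.095  0.17 ] [ 0.549 -0.072  0.195]
top yel 10 [339.2 263.9] [ 0.449 -0.033  0.012] z.011 [ 0.45  -0.033  0.011] z.112 [ 0.437 -0.027  0.112]
top red 89 [353.3 221.2] [ 0.575 -0.076  0.135] z.011 [ 0.602 -0.087  0.011] z.112 [ 0.58  -0.078  0.112]
top red 18 [375.6 233.1] [ 0.534 -0.148  0.135] z.011 [ 0.558 -0.165  0.011] z.112 [ 0.538 -0.151  0.112]
top red 83 [358.7 251.2] [ 0.475 -0.091  0.134] z.011 [ 0.493 -0.103  0.011] z.112 [ 0.478 -0.093  0.112]
top red 31 [385.3 256.7] [ 0.458 -0.179  0.12 ] z.011 [ 0.473 -0.196  0.011] z.112 [ 0.459 -0.18   0.112]
bar 95 [ 0.524 -0.081  0.187]
[-0.99170818 -0.12851028] -172.6164841583134 [ 0.5   -0.091  0.171] [ 0.549 -0.07   0.198]
```

View pics/crop1.png

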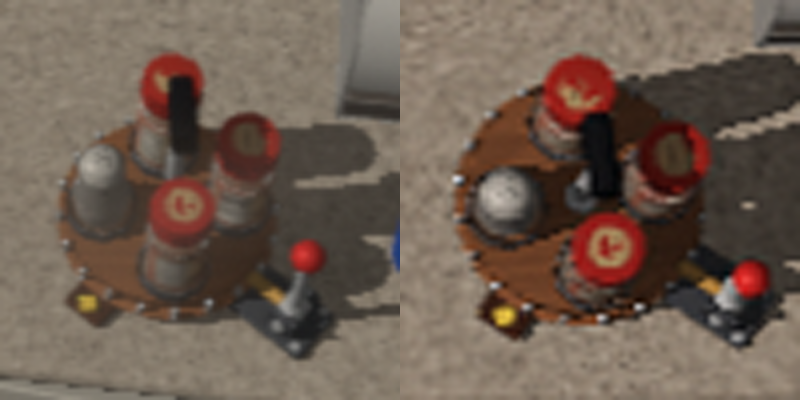

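The crop confirms the salt (grey dome) on the left, the bar running from front to back, the pointer at front left, and the red ball on its rod at front right. The measurements agree: axis about (0.523,-0.083), base yaw about -34°, bar angle about 10°, salt at about 100° and pointer at about 146°. That calls for a turn of about +46°. Next I'll plan reachability, then unlock.

```bash
cat >> h.py <<'E'
A=np.array([.523,-.083]); yaw=np.radians(-34.); K=np.array([.457,-.180])
O=np.array([np.sin(yaw),-np.cos(yaw),0]); T=np.array([np.cos(yaw),np.sin(yaw),0])
def knob(th,r=.09): return np.array([*K,.022])+r*(np.sin(th)*O+np.array([0,0,np.cos(th)]))
def down(y,s=1):
    y=s*np.array(y); z=np.array([0,0,-1.]); return np.column_stack([np.cross(y,z),y,z])
def gripR(a,tilt,s=1):  # bar angle a, gripper top leans by tilt towards -bar
    a=np.radians(a);t=np.radians(tilt);b=np.array([np.cos(a),np.sin(a),0])
    z=np.sin(t)*b-np.array([0,0,np.cos(t)]); y=s*np.array([-np.sin(a),np.cos(a),0]); return np.column_stack([np.cross(y,z),y,z])
def gripP(z,R): return np.array([*A,z])+.019*R[:,2]
E
python3 - <<'E'
from h import *
C=cam("top");d=np.load("pics/top.npz")["d"]
for v in(170,180,186,190):print("cab",v,pt(C,360,v,d[v,360]).round(3))
print("blue",pt(C,411,240,d[240,411]).round(3))
f=lambda q:None if q is None else np.round(q,1)
for s in(1,-1):
    for th in(0,1.05): print(s,"knob",f(robot.ik(knob(th)-[0,0,.019],down(T,s))))
    for tl in(0,20):
        for a in(10,33,56): R=gripR(a,tl,s);print(s,tl,a,f(robot.ik(gripP(.178,R),R)))
print(np.array(robot.camera_info("wrist")["T_tool_cam"]).round(3).tolist())
E
```

```text
cab 170 [ 0.629 -0.065  0.501]
cab 180 [ 0.622 -0.071  0.437]
cab 186 [ 0.62  -0.075  0.39 ]
cab 190 [ 0.616 -0.078  0.362]
blue [ 0.514 -0.268  0.11 ]
1 knob [  1.5  11.  -32.3   0.  -46.6 144.5]
1 knob [ -7.1  13.9 -36.4   0.  -39.7 153.1]
1 0 10 [ 12.2  10.1 -23.1   0.  -56.8 -92.2]
1 0 33 [ 12.2  10.1 -23.1   0.  -56.8 -69.2]
1 0 56 [ 12.2  10.1 -23.1   0.  -56.8 -46.2]
1 20 10 [ 12.9   0.3 -38.5   1.9 -31.3 -94.4]
1 20 33 [  5.    3.4 -28.4 -14.1 -41.3 -52.8]
1 20 56 [ -0.7   7.7 -20.5 -21.1 -52.5 -21.7]
-1 knob [  1.5  11.  -32.3   0.  -46.6 -35.5]
-1 knob [ -7.1  13.9 -36.4   0.  -39.7 -26.9]
-1 0 10 [ 12.2  10.1 -23.1   0.  -56.8  87.8]
-1 0 33 [ 12.2  10.1 -23.1   0.  -56.8 110.8]
-1 0 56 [ 12.2  10.1 -23.1   0.  -56.8 133.8]
-1 20 10 [ 12.9   0.3 -38.5   1.9 -31.3  85.6]
-1 20 33 [  5.    3.4 -28.4 -14.1 -41.3 127.2]
-1 20 56 [ -0.7   7.7 -20.5 -21.1 -52.5 158.3]
[[-0.001, -0.966, -0.26, 0.07], [1.0, -0.001, 0.001, 0.001], [-0.001, -0.26, 0.966, -0.158], [0.0, 0.0, 0.0, 1.0]]
```

```bash
python3 - <<'E'
from h import *
R0=np.array(robot.read_tcp_rot())
robot.goto([.11,.47,.32],R0)
R=down(T,-1)
robot.goto([*K,.24],R); robot.move_gripper(.65)
C=cam("wrist");p,d=robot.grab_frame("wrist");cv2.imwrite("pics/w1.png",p[:,:,::-1])
print(proj(C,knob(0)),robot.read_t(),robot.read_position())
hsv=cv2.cvtColor(p,cv2.COLOR_RGB2HSV);m=(((hsv[...,0]<6)|(hsv[...,0]>174))&(hsv[...,1]>170)&(hsv[...,2]>80)).astype(np.uint8)
N,L,S,ce=cv2.connectedComponentsWithStats(m)
for i in range(1,N):
    if S[i,4]>100: u,v=ce[i];print(S[i],ce[i],pt(C,u,v,np.median(d[L==i])).round(3),plane(C,u,v,.112).round(3))
E
```

```text
(np.float64(326.51276907162776), np.float64(231.91672818739647)) 4.3667 [ 0.45699698 -0.18003425  0.24001521]
[ 82  85  63  42 632] [109.92405063 104.66455696] [ 0.583 -0.402  0.011] [ 0.54  -0.359  0.112]
[309 219  28  27 586] [322.38225256 232.73890785] [ 0.459 -0.183  0.121] [ 0.46  -0.181  0.112]
[260 335  47  19 394] [283.52284264 344.66497462] [ 0.54  -0.123  0.136] [ 0.551 -0.112  0.112]
[339 334  51  24 496] [362.52620968 345.99193548] [ 0.485 -0.084  0.136] [ 0.491 -0.07   0.112]
```

View pics/w1.png

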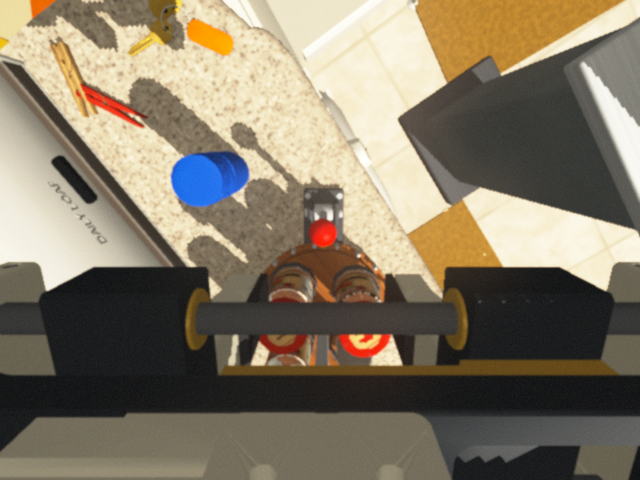

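The wrist view shows the knob at (322,232), about 2 mm from my estimate. The lever plate lines up with the image vertical, so the base yaw is right. I'll grasp the knob and swing it.

```bash
sed -i 's/K=np.array(\[.457,-.180\])/K=np.array([.459,-.181])/' h.py; python3 - <<'E'
from h import *
D=np.array([0,0,.019])
robot.servo_line(knob(0)+[0,0,.05]); robot.servo_line(knob(0)-D,speed=.08); print(np.round(robot.read_force(),1))
robot.move_gripper(0.0); print("grip",robot.read_grip_width()*88,robot.read_finger_force(),np.round(robot.read_force(),1))
for th in np.linspace(.1,1.05,11):
    robot.servo_line(knob(th)-D,speed=.06); print(round(th,2),np.round(robot.read_force(),1),robot.read_grip_width()*88)
p,d=robot.grab_frame("scene"); cv2.imwrite("pics/s2.png",cv2.resize(p[190:310,320:470,::-1],None,fx=4,fy=4))
print(robot.read_t())
E
```

```text
[ 0.5  0.5 -0.7]
grip 22.235044877381736 29.999675452709198 [ 3.6 -5.  -2.3]
0.1 [ 4.3 -2.9 -3. ] 22.403955683230038
0.2 [ 4.6 -1.7 -2.1] 22.087806791906214
0.29 [ 4.6 -2.1 -1.9] 22.09183968136398
0.38 [ 4.7 -2.7 -0.8] 22.150121660395794
0.48 [ 4.4 -2.8  1.1] 22.255377222111044
0.57 [ 3.7 -4.2  2.7] 22.17934577589925
0.67 [ 4.7 -4.4  2.2] 22.69409135480563
0.76 [ 4.  -5.7  2.4] 22.289574557704203
0.86 [ 4.1 -5.   1.4] 22.269292043180275
0.96 [ 3.8 -6.5  1.9] 22.274429340808748
1.05 [ 3.3 -7.   1.4] 22.283106720517054
9.975
```

View pics/s2.png

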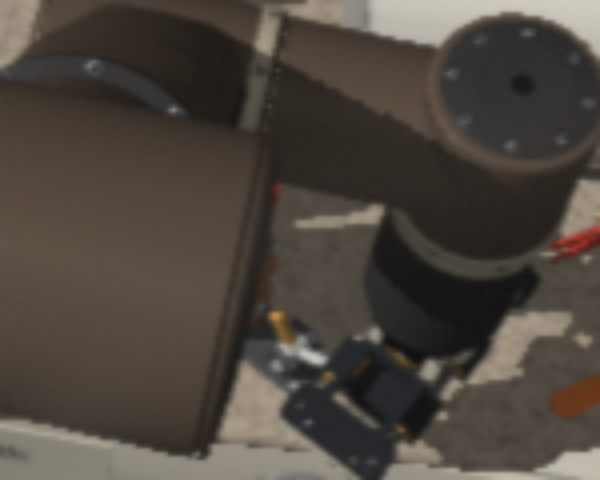

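The arm hides most of it, but the lever leans outward with the knob still gripped. I'll nudge it onto the stop, release, rise and check.

```bash
python3 - <<'E'
from h import *
D=np.array([0,0,.019])
for th in (1.08,1.12):
    robot.servo_line(knob(th)-D,speed=.04); F=np.array(robot.read_force());print(th,F.round(1))
    if np.linalg.norm(F)>20: break
robot.dwell(.2);robot.move_gripper(.6); P=np.array(robot.read_position()); robot.servo_line(P+[0,0,.16])
C=cam("wrist");p,d=robot.grab_frame("wrist")
hsv=cv2.cvtColor(p,cv2.COLOR_RGB2HSV);m=(((hsv[...,0]<6)|(hsv[...,0]>174))&(hsv[...,1]>170)&(hsv[...,2]>80)).astype(np.uint8)
N,L,S,ce=cv2.connectedComponentsWithStats(m)
for i in range(1,N):
    if S[i,4]>150: u,v=ce[i];print(S[i,4],ce[i],pt(C,u,v,np.median(d[L==i])).round(3))
print("expected at 1.05",knob(1.05),robot.read_t())
# pre-grasp, clear of the carousel
R=gripR(10,20,1); robot.move_gripper(1.0); robot.servo_line(np.array(robot.read_position())+[0,0,.05])
robot.goto(gripP(.25,R)-[.03,0,0],R)
C=cam("wrist");p,d=robot.grab_frame("wrist");cv2.imwrite("pics/w3.png",p[:,:,::-1]);print(robot.read_t(),proj(C,[*A,.19]))
E
```

```text
1.08 [ 2.5 -1.8  8.9]
1.12 [ 0.6  3.8 20.1]
834 [102.48201439 185.79496403] [ 0.582 -0.401  0.01 ]
488 [324.66598361 233.88934426] [ 0.415 -0.248  0.076]
expected at 1.05 [ 0.41534488 -0.24572138  0.06678139] 12.675
15.1083 (np.float64(320.2338860180982), np.float64(272.7900303967628))
```

View pics/w3.png

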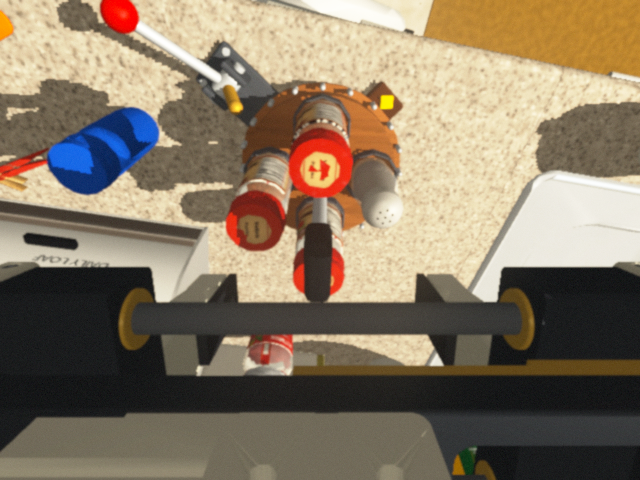

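The knob sits at the 1.05 rad position, so the lock is open. The bar stands upright in the image at (318,262), centred between the fingers. The salt is at (383,210), right of the bar, and the pointer at (387,102). Next I'll grasp and turn.

```bash
python3 - <<'E'
from h import *
C=cam("wrist");q=plane(C,387,102,.012);print("pointer angle",np.degrees(np.arctan2(*(q[:2]-A)[::-1])),q.round(3))
R=gripR(10,20,1)
robot.servo_line(gripP(.25,R)); robot.servo_line(gripP(.178,R),speed=.08); print(np.round(robot.read_force(),1))
robot.move_gripper(0.0); print("w",robot.read_grip_width()*88,robot.read_finger_force(),np.round(robot.read_force(),1),robot.read_t())
for a in np.arange(12,56.1,2):
    R=gripR(a,20,1); robot.servo_line(gripP(.178,R),ori=R,speed=.0025)
    if a%8==0: print(a,np.round(robot.read_force(),1),np.round(robot.read_ft_torque(),2),robot.read_t())
C=cam("wrist");p,d=robot.grab_frame("wrist");cv2.imwrite("pics/w4.png",p[:,:,::-1]);print(robot.read_t(),np.round(robot.read_qpos(),1))
E
```

```text
pointer angle 144.82574010865324 [ 0.452 -0.033  0.012]
[ 0.2 -0.1 -1.1]
w 18.05693834243336 29.90885853767395 [ 2.9 -7.1 -2.7] 17.6167
16.0 [ 3.  -7.5 -2.9] [-2.85  0.11 -1.02] 18.3667
24.0 [ 3.9 -9.5 -4.3] [-3.93  0.05 -1.33] 19.3667
32.0 [  4.2 -12.4  -4.7] [-4.67 -0.11 -1.56] 20.3667
40.0 [  5.9 -13.3  -6.1] [-5.37 -0.4  -1.71] 21.3667
48.0 [  6.3 -14.3  -7.1] [-5.89 -0.77 -1.71] 22.3667
56.0 [  7.9 -14.5  -7.9] [-6.29 -1.22 -1.83] 23.3667
23.4167 [ -0.9   7.8 -20.4 -20.9 -52.3 -21.7]
```

View pics/w4.png

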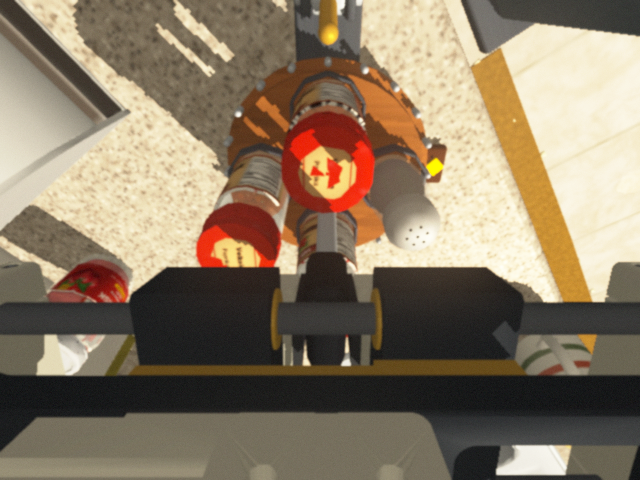

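The salt cap is at (411,222) and the pointer at (434,167), with all jars standing and the bar gripped. I'll check the angle with rays.

```bash
python3 - <<'E'
from h import *
C=cam("wrist")
ang=lambda q:(q.round(4),np.degrees(np.arctan2(*(q[:2]-A)[::-1])).round(1),np.linalg.norm(q[:2]-A).round(3))
print("ptr",ang(plane(C,434,167,.012)))
for z in(.11,.12):print("salt",z,ang(plane(C,411,222,z)))
for z in(.135,):print("front-lever red cap",ang(plane(C,327,174,z)))
n="scene"; C=cam("top");p,d=robot.grab_frame("top"); cv2.imwrite("pics/t5.png",cv2.resize(p[205:280,320:395,::-1],(600,600),interpolation=cv2.INTER_CUBIC))
E
```

```text
ptr (array([ 0.4521, -0.0336,  0.012 ]), np.float64(145.1), np.float64(0.086))
salt 0.11 (array([ 0.481 , -0.0614,  0.11  ]), np.float64(152.8), np.float64(0.047))
salt 0.12 (array([ 0.4798, -0.0683,  0.12  ]), np.float64(161.1), np.float64(0.046))
front-lever red cap (array([ 0.499 , -0.1246,  0.135 ]), np.float64(-120.0), np.float64(0.048))
```

View pics/t5.png

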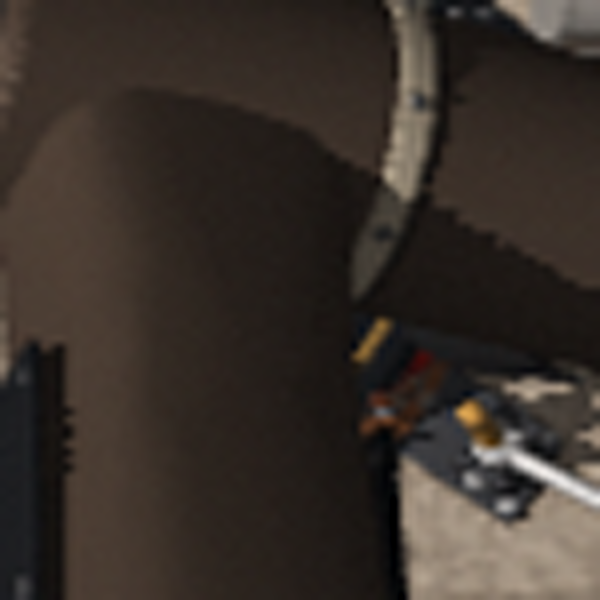

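The top view is blocked by the arm, and the ray onto the dome depends heavily on the height I assume. I'll use the wrist depth on the salt's body instead.

```bash
python3 - <<'E'
from h import *
from scipy.optimize import least_squares
C=cam("wrist");p,d=robot.grab_frame("wrist")
f,cx,cy,Tm=C; v,u=np.mgrid[140:262,355:450]; z=d[140:262,355:450]
P=np.stack([(u-cx)/f*z,(v-cy)/f*z,z],-1).reshape(-1,3)@Tm[:3,:3].T+Tm[:3,3]
g=A+.05*np.array([np.cos(np.radians(145)),np.sin(np.radians(145))])
def fit(Q,r):
    s=least_squares(lambda c:np.hypot(*(Q[:,:2]-c).T)-r,g,loss="soft_l1",f_scale=.002);c=s.x
    return len(Q),c.round(4),"angle",np.degrees(np.arctan2(*(c-A)[::-1])).round(1),"rms",np.sqrt(np.mean(s.fun**2)).round(4)
for lo,hi in((.05,.075),(.07,.095)):
    m=(P[:,2]>lo)&(P[:,2]<hi)&(np.hypot(*(P[:,:2]-g).T)<.034); print(lo,hi,fit(P[m],.022))
m=(np.hypot(*(P[:,:2]-g).T)<.03)&(P[:,2]>.1); Q=P[m]; print("top z",Q[:,2].max(),"dome top",Q[Q[:,2]>Q[:,2].max()-.004].mean(0).round(4))
E
```

```text
0.05 0.075 (973, array([ 0.4838, -0.0548]), 'angle', np.float64(144.2), 'rms', np.float64(0.0008))
0.07 0.095 (1347, array([ 0.4835, -0.052 ]), 'angle', np.float64(141.9), 'rms', np.float64(0.0014))
top z 0.12110940582801177 dome top [ 0.4817 -0.0579  0.1184]
```

The salt lies at 142–148° against the pointer's 145°, an error of 3 mm at most. I'm handing in.

```bash
python3 - <<'E'
from rig import robot
robot.dwell(.5); print(robot.read_grip_width()*88,robot.read_finger_force(),robot.read_t()); print(robot.job_done())
E
```

```text
17.780602113726758 29.985507130622864 24.0167
the job is handed in; nothing more can be done
None
```

I handed the job in at about 24 s with the lock lever over at its stop, the salt shaker within about 3 mm of the pointer line, the jars in view still standing, and the grip held at 30 N; no verdict came back.

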